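# Right the toppled utensil cup and stand the spatula in it

## Robot

A 7-joint arm with a two-finger parallel gripper is mounted at the origin on the work surface. World frame = base frame: x ahead of the robot, y to its left, z up, the work surface at z = 0. Lengths are in m, angles in degrees, forces in N, time in s.
With the tool pointing down it reaches from about 0.425 to 0.875 m from the base axis. Payload 4.7 kg.
Tool frame: the origin (TCP) lies at the very end of the fingers, on their centre line; the grasp point (between the pads) lies 19 mm behind it (manip.tcp_to_grasp is the distance from the TCP to the grasp point, in m); z points along the fingers, y is the line along which they close (so a half turn about z gives the same grasp; the last joint's range is limited). The gripper opens to 85 mm and grips with 20 to 120 N. Pads are 22 mm wide; open, the fingers measure 114 mm over their backs; the gripper's body (76 mm by 85 mm) begins 54 mm behind the grasp point. The pads swing forward as they close: fully open they stand 13 mm farther back than shut.
Start: joints at [68.073, 18.392, -4.016, 83.108, 1.295, 78.541, -3.26], TCP at [0.251, -0.6, 0.202] pointing down, gripper open.
Joint ranges: [-163.93, 163.93], [-17.29, 119.83], [-79.2, 71.16], [3.27, 140.29], [-89.18, 269.18], [5.43, 117.66], [-154.24, 154.24]. Speed limits (degrees/s): [147.25, 147.25, 180, 180, 180, 180, 180].

## Interface

Orientations are given as a 3x3 rotation matrix whose columns are the frame's x, y, z axes.
In Python, from station import manip, read_camera, ticket, models gives the robot as it stands. Calls block until the motion is done:
- manip.movep(position, orientation): joint-space move of the TCP to a pose.
- manip.movel(position, rotation=None, max_speed=0.15, threshold=None): straight line of the TCP; rotation=None keeps the orientation; max_speed is the mean speed in m/s. With threshold (N) it stops when the force on the tool has changed by that much, and returns True; else False.
- manip.set_joints(angles): joint-space move.
- manip.ungrasp() and manip.close(): open the fingers fully, or close them until they stop; the grip force is fixed at half the most.
- manip.sleep(seconds).
- manip.inverse_kinematics(position, orientation): joint angles nearest the present ones, or None.
- manip.get_obs(): the state.
- read_camera(name): name is "side" or "top"; returns a dict with "image" (480x640x3 uint8, red, green, blue), "K" (3x3 intrinsics, pixels), "R" (3x3) and "t" (3): a world point X has camera coordinates R X + t. Camera axes: x right, y down, z forward; pixel columns grow to the right and rows downward; lengths in m; the calibration is good to about 2 mm. A picture is of the moment at which its call begins. There is no depth.
A pose or a line that the arm cannot do raises manip.MotionError and nothing moves.
- ticket.finish_job(): hands the job in; it is judged then, once.
Trained networks look in a picture, given as the dict that the camera call returned (one of the last four; its "shot" number tells which), for a name from the list of things; names that differ only in an ending like _2 or _b are one class to them, and where a whole thing is asked for, a point or a joint stands for the part that bears it (a point fixed in the world has none). Each returns a list of dicts, best first, with "p" (0 to 1); they miss things now and then, are a little off and sometimes report something else, mostly with a low value. They report only what shows in the picture. A call takes as long as a camera call.
- models.recognise(query, picture): "position" ([x, y, z] in m, in the coordinates of the camera as it stood for that picture, good to about 4 mm: the middle of the surface that is visible of it).
- models.landmark_of(query, picture): "position" ([x, y, z] in m, in the coordinates of the camera as it stood for that picture, good to about 4 mm: a listed point, or the origin of a listed thing).
The state is a dict: "time_s": time; "joint_positions": joint angles; "qd": joint speeds; "joint_torque": joint torques, N m; "eef_pos": TCP position; "tcp_rot": TCP orientation; "wrist_force": force on the tool from outside, world axes, zero at the start; "torque": the same for the moment, N m; "width": finger opening in m; "grasp_force": force on a finger pad.
Only numpy, scipy, OpenCV 4.12 (cv2) and the standard library are available. Lean on these libraries where they do the work, as an engineer would, in place of code of your own. Each camera call takes 0.05 s, during which the arm holds its last target. There are 200 camera calls.

## Task

The green utensil cup has been knocked over on the packing bench. Stand it upright, mouth up, on the round blue mat and let go of it, then stand the spatula in it with its handle down and the red blade up. Leave the other things on the bench where they are.

Things in the scene. Friction and masses are not known exactly. Their poses are not given: they have to be found in the camera images.
- cup: green square cup with two white stripes near its mouth, loose, lying on a side, mouth roughly towards the robot (+-0.8 rad). Outside 58 x 58 mm, 95 mm long; walls and floor 4 mm (inside 50 x 50 mm, 91 mm deep); about 0.22 kg. Origin at the centre of its volume, 47.5 mm from either end; x axis runs from the closed bottom to the mouth, up when it stands; y and z square to its sides
- cup_floor (a point): centre of the cup's inner floor, 43.5 mm from the cup's origin towards the bottom; axes as the cup's (x towards the mouth)
- cup_mouth (a point): centre of the cup's open mouth, in the plane of the rim, 47.5 mm from the cup's origin
- spatula: spatula, loose, lying flat, blade roughly towards the robot (+-0.8 rad), 220 mm, about 0.07 kg. Black handle 16 x 16 mm, 160 mm long, red with a domed end over the last 20 mm at the butt; red blade 60 mm long, 46 wide, 7 thick. Origin at mid-length on the handle's axis, 8 mm up when lying; x axis from butt (x = -110 mm) to blade (x = +50 to +110 mm); z normal to the blade
- spatula_butt (a point): tip of the domed butt end of the handle, the end without blade, which goes down into the cup
- mat: the round blue mat fixed on the bench, 150 mm across, 3 mm thick; origin at the centre of its underside on the bench
- dish_a: loose bystander; origin at the centre of its underside. White open square dish 105 x 105 x 42 mm, in the near part of the work area
- dish_b: loose bystander; origin at the centre of its underside. White open square dish 105 x 105 x 42 mm, behind the work area
- stack: loose bystander; origin at the centre of its underside. Stack of grey square dishes with white stripes, 105 x 105 mm, 92 mm high
- sauce: loose bystander; origin at the centre of its underside. Upright red sauce bottle with white cap, 62 mm across, 190 mm high
- sanitizer: loose bystander; origin at the centre of its underside. Upright clear bottle with paper label and blue cap, 68 mm across, 170 mm high
- jar: loose bystander; origin at the centre of its underside. Upright glass jar with yellow lid, 76 mm across, 100 mm high

How it is judged:
By the outcome, as a careful person would: the job done as asked, in the order asked, and still so for the second after the job is handed in, with the robot touching nothing.
It also fails if it takes over 72 s, if anything falls off the work surface, if the arm or the gripper's body presses on something with over 40 N, if the wrist force passes 120 N, or if a joint passes its speed limit or range.

## Working session

There is one attempt and no reset: what is moved stays moved. The work goes in short steps, each a Python script; the robot and the scene stay as the last script left them, time stands still between calls to the robot, and variables do not carry over. Pictures are saved under pics/ and viewed, at most 10 in all, crops included, and the job is handed in when it is done.

```bash
mkdir -p pics; cat > h.py <<'E'
import numpy as np, cv2
from station import manip, read_camera, ticket, models
def w(p,d): return d["R"].T@(np.array(p)-d["t"])
def px(X,d):
    c=d["K"]@(d["R"]@np.array(X)+d["t"]); return c[:2]/c[2]
def onplane(u,v,z,d):
    r=d["R"].T@np.linalg.solve(d["K"],[u,v,1.]); o=-d["R"].T@d["t"]; return o+r*(z-o[2])/r[2]
def save(d,n): cv2.imwrite("pics/"+n+".png",d["image"][:,:,::-1])
E
python3 - <<'E'
from h import *
np.set_printoptions(precision=4,suppress=True)
for c in("top","side"):
    d=read_camera(c); save(d,c+"0"); print(c,"cam",-d["R"].T@d["t"])
    for q in "cup cup_floor cup_mouth spatula spatula_butt mat dish_a stack sauce sanitizer jar".split():
        for r in models.landmark_of(q,d)[:2]: print(q,round(r["p"],2),w(r["position"],d),px(w(r["position"],d),d))
print(manip.get_obs()["time_s"],manip.tcp_to_grasp)
E
```

```text
top cam [0.3667 0.0175 1.1022]
cup 0.68 [0.5292 0.3186 0.0282] [200.9625 269.0418]
cup_floor 0.73 [0.5733 0.3213 0.0305] [201.8957 249.5149]
cup_mouth 0.95 [0.4795 0.3149 0.0307] [199.5663 291.1017]
spatula 0.94 [0.5907 0.0115 0.0051] [339.2941 252.8022]
spatula 0.53 [ 0.7702  0.1707 -0.0026] [277.6631 176.3372]
spatula_butt 0.85 [0.6915 0.0582 0.0095] [321.9658 209.0624]
spatula_butt 0.3 [0.4813 0.3165 0.029 ] [199.1422 290.3265]
mat 0.63 [ 0.5035 -0.3116 -0.0032] [479.0742 300.0148]
dish_a 0.68 [0.3991 0.1482 0.0014] [272.8525 333.4225]
dish_a 0.59 [ 0.769   0.1731 -0.0022] [276.5975 176.6783]
stack 0.75 [ 0.7671  0.1697 -0.0019] [277.9385 177.4717]
stack 0.69 [ 0.769  -0.1659 -0.0001] [417.8062 184.8686]
sauce 0.91 [0.7146 0.3379 0.0016] [205.3906 193.5707]
sauce 0.25 [0.3978 0.1457 0.0019] [273.8889 334.0751]
sanitizer 0.7 [0.4822 0.3161 0.0291] [199.3799 289.9158]
sanitizer 0.58 [ 0.6893 -0.3452  0.0008] [493.607  221.5443]
jar 0.89 [ 0.7653  0.0109 -0.0027] [343.8067 182.2595]
jar 0.58 [0.3971 0.1478 0.0016] [272.9508 334.3359]
side cam [ 0.4289 -0.5761  0.6361]
cup 0.63 [0.530
[... 261 characters left out ...]
]
spatula 0.84 [0.588  0.0123 0.0103] [310.4223 265.6215]
spatula_butt 0.74 [0.5303 0.3169 0.026 ] [254.1194 178.4466]
spatula_butt 0.7 [0.6973 0.0526 0.0045] [355.4499 244.3931]
mat 0.71 [ 0.5043 -0.304  -0.0018] [312.1793 432.4506]
dish_a 0.86 [ 0.3968  0.1482 -0.0015] [206.7927 242.5137]
dish_a 0.72 [ 0.7677  0.1687 -0.0022] [367.0601 208.3161]
stack 0.78 [ 0.7681 -0.1671 -0.0007] [433.3694 319.6888]
stack 0.65 [ 0.7138  0.3326 -0.0015] [324.851 173.288]
sauce 0.64 [ 0.7138  0.3324 -0.0013] [324.8915 173.269 ]
sanitizer 0.88 [ 0.686  -0.3493  0.0004] [439.7641 427.8546]
jar 0.96 [ 0.7634  0.0046 -0.002 ] [393.1511 256.1683]
jar 0.34 [ 0.6897 -0.3513  0.0014] [442.8069 428.1553]
1.2 0.0187
```

View pics/top0.png

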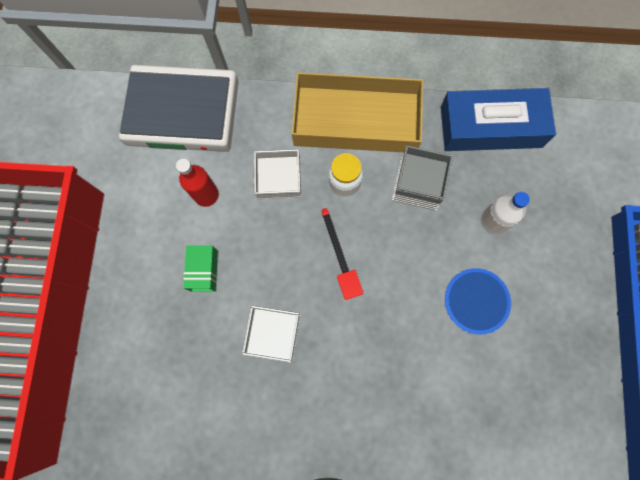

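View pics/side0.png

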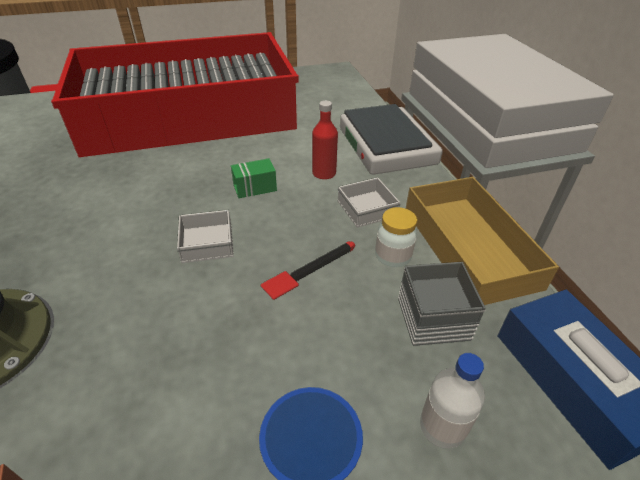

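The pictures agree with the networks. The cup lies at (200,268) with its mouth at (200,290), the mat is at (478,300), and the spatula's butt is at (324,211) and its blade at (350,285). Next I check which tilted grasps are reachable, so that one grasp can turn each object upright.

```bash
cat >> h.py <<'E'
Z=np.array([0,0,1.])
def frame(x,z):
    x=np.array(x)/np.linalg.norm(x); z=np.array(z)-np.dot(z,x)*x; z/=np.linalg.norm(z)
    return np.c_[x,np.cross(z,x),z]
def tool(Ro,o,th,p,s):
    """TCP pose: object frame Ro,o; tool tilted th deg from -z_obj towards -x_obj; p=TCP in object frame"""
    t=np.radians(th); z=np.array([-np.sin(t),0,-np.cos(t)]); y=np.array([0,s,0.])
    return np.array(o)+Ro@p, Ro@np.c_[np.cross(y,z),y,z]
def upright(phi,lean=0):
    """x up (top leaning away from z side by lean), z horizontal at azimuth phi"""
    b=np.array([np.cos(np.radians(phi)),np.sin(np.radians(phi)),0]); l=np.radians(lean)
    return frame(np.cos(l)*Z-np.sin(l)*b,b)
CUP=np.array([.528,.3175,.029]); CAX=np.array([-.0933,-.0033,0]); MAT=np.array([.504,-.308,.003])
SP=np.array([.5895,.012,.008]); SAX=SP-np.array([.6945,.0555,.008])
def cup_p(th,gx=.012):
    t=np.radians(th); return np.array([gx,0,0])+manip.tcp_to_grasp*np.array([-np.sin(t),0,-np.cos(t)])
def sp_p(th,gx=.015,low=.003):
    # TCP so that the lowest fingertip corner is `low` above the table
    return np.array([gx,0,low+.011*np.sin(np.radians(th))-.008])
E
python3 - <<'E'
from h import *
np.set_printoptions(precision=0,suppress=True)
def f(T): return manip.inverse_kinematics(*T)
for nm,Ro,o,pf,ths,fin,lean in (("cup",frame(CAX,Z),CUP,cup_p,(45,52,60,66),MAT+[0,0,.0485],0),("sp",frame(SAX,Z),SP,sp_p,(40,45,50,55),MAT+[0,0,.117],12)):
  for th in ths:
    for s in(1,-1):
      q=f(tool(Ro,o,th,pf(th),s)); q2=f(tool(Ro,o+[0,0,.2],th,pf(th),s))
      print(nm,th,s,q,q2 is not None)
      if q is None: continue
      for phi in range(0,360,30):
        R=upright(phi,lean)
        a=f(tool(R,fin,th,pf(th),s)); b=f(tool(R,fin+[0,0,.13],th,pf(th),s))
        if a is not None: print("   ",phi,a,b is not None)
E
```

```text
cup 45 1 [-40.  13. -15. 132.  85.  37. 145.] False
    0 [ 28.  52. -14.  64.  23. 109. -77.] True
    30 [ 25.  44. -20.  79.  38.  99. -62.] True
    60 [ 30.  36. -32.  97.  55.  88. -52.] True
    90 [ 33.  22. -35. 116.  66.  67. -40.] True
    120 [ 46.   8. -39. 132.  81.  39. -27.] True
    180 [ -10.   11.   61.  134.  -85.   42. -152.] False
    210 [  48.   20.    7.  116.  -59.   58. -146.] True
    240 [  48.   32.    6.   96.  -45.   78. -136.] True
    270 [  45.   43.    3.   78.  -31.   95. -125.] True
    300 [  40.   51.   -2.   64.  -15.  107. -111.] True
    330 [ 33.  54.  -8.  58.   4. 113. -94.] False
cup 45 -1 [-20.  16. -36. 131.  89.  42. -35.] True
    0 [ 38.  55. -34.  64.  34. 114.  96.] True
    30 [ 46.  57. -57.  78.  60. 114. 106.] True
    60 [ 52.  54. -68.  96.  76. 108. 120.] True
    90 [ 59.  39. -68. 116.  81.  85. 136.] True
    120 [ 73.  17. -67. 132.  87.  47. 152.] False
    180 [ 65.   8. -17. 132. -77.  31.  24.] True
    210 [ 72.  21. -20. 115. -51.  53.  29.] True
    240 [ 69.  34. -22.  95. -31.  72.  35.] True
    270 [ 61.  46.
[... 5276 characters left out ...]
 -94.] False
sp 45 -1 [   6.    6.    7.  140.  257.   25. -140.] True
    0 [ 42.  43. -35.  68.  29. 108.  99.] True
    30 [ 55.  50. -68.  79.  56. 112. 109.] True
    60 [ 58.  38. -68.  94.  59.  98. 132.] True
    120 [  92.   -6.  -74.  121.   27.   38. -152.] True
    150 [ 60.  -8. -29. 127.  -8.  28. -84.] True
    180 [ 60.  -2. -17. 122. -36.  41. -23.] True
    210 [ 66.  10. -18. 109. -35.  59.   6.] True
    240 [ 65.  23. -21.  94. -25.  75.  24.] True
    270 [ 60.  34. -24.  79. -13.  91.  40.] True
    300 [ 53.  41. -27.  68.   0. 103.  58.] True
    330 [ 46.  45. -31.  64.  15. 109.  78.] False
sp 50 1 None True
sp 50 -1 None False
sp 55 1 None True
sp 55 -1 None False
```

```bash
python3 - <<'E'
from h import *
np.set_printoptions(precision=3,suppress=True)
th,s=60,-1
p,R=tool(frame(CAX,Z),CUP,th,cup_p(th),s)
pre=p-.1*R[:,2]
print(p,pre,manip.inverse_kinematics(pre,R),manip.inverse_kinematics(pre+[0,0,.15],R))
e=manip.get_obs()["eef_pos"]
manip.movel(e+[0.05,0,.15],max_speed=.25)
manip.movep(pre+[0,0,.15],R)
manip.movel(pre,R,max_speed=.15)
o=manip.get_obs(); print(o["time_s"],o["eef_pos"],o["wrist_force"],o["joint_positions"])
save(read_camera("side"),"s1")
E
```

```text
[0.532 0.318 0.02 ] [0.446 0.315 0.07 ] None [-31.951 -13.957 -38.734 136.008  66.215  51.619 -22.251]
7.5417 [0.446 0.315 0.07 ] [0.037 0.051 0.646] [ -3.745  28.008 -72.912 140.283 100.883  78.57  -51.909]
```

View pics/s1.png

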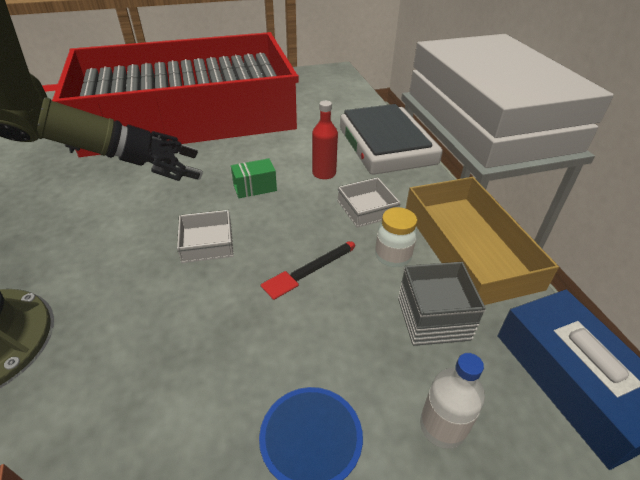

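The gripper, fingertips at about (190,163), is lined up with the cup's mouth at (236,180), and nothing is in the way. Next I grasp and lift.

```bash
python3 - <<'E'
from h import *
np.set_printoptions(precision=3,suppress=True)
th,s=60,-1
p,R=tool(frame(CAX,Z),CUP,th,cup_p(th),s)
print(manip.movel(p,R,max_speed=.08,threshold=8))
print(manip.get_obs()["eef_pos"],p)
manip.close(); o=manip.get_obs(); print(o["width"],o["grasp_force"])
manip.movel(o["eef_pos"]+[-.0,0,.2],max_speed=.15)
o=manip.get_obs(); print(o["time_s"],o["width"],o["joint_positions"],o["wrist_force"])
for phi in (240,270,300):
    for s2 in(0,.13): print(phi,manip.inverse_kinematics(*tool(upright(phi),MAT+[0,0,.0485+s2],th,cup_p(th),s)))
save(read_camera("side"),"s2")
E
```

```text
False
[0.532 0.318 0.02 ] [0.532 0.318 0.02 ]
0.05688367766740904 65.00944823026657
10.9667 0.05732580759369876 [ 14.081 -13.22  -69.002 130.64   69.817  36.809 -19.145] [ 0.391  1.089 -2.382]
240 [ 89.292  38.664 -57.104  97.487   2.164  63.495   6.633]
240 [  1.524  26.873  58.46   94.456 -48.141  90.387  38.447]
270 [  1.117  51.939  64.555  87.779 -57.043 100.48   73.605]
270 [ -0.612  45.905  70.777  81.611 -53.766 110.524  68.621]
300 [  0.708  55.213  61.143  78.306 -46.447 104.125  93.726]
300 [ -0.877  51.669  69.854  71.956 -46.129 116.253  92.86 ]
```

View pics/s2.png

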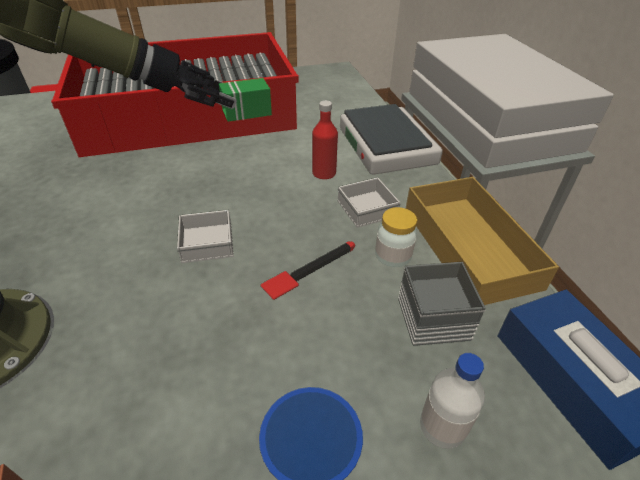

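The cup is held by its mouth end at (245,100) and is clear of everything. Next I carry it over the mat.

```bash
python3 - <<'E'
from h import *
np.set_printoptions(precision=3,suppress=True)
th,s=60,-1
manip.set_joints([59,18,-24,85,-10,80,41])
o=manip.get_obs(); print(o["time_s"],o["eef_pos"])
p,R=tool(upright(270),MAT+[0,0,.0485],th,cup_p(th),s)
print(p, manip.inverse_kinematics(p+[0,0,.06],R), manip.inverse_kinematics(p,R))
manip.movep(p+[0,0,.06],R)
o=manip.get_obs(); print(o["time_s"],o["eef_pos"],o["joint_positions"],o["width"])
save(read_camera("side"),"s3")
E
```

```text
13.3583 [ 0.529 -0.326  0.22 ]
[ 0.504 -0.299  0.047] [ 58.488  32.342 -22.831  82.989 -11.621  85.534  39.759] [ 58.237  35.728 -22.37   85.372 -10.661  80.147  41.209]
13.9083 [ 0.505 -0.298  0.108] [ 58.446  32.322 -22.895  82.937 -11.664  85.51   39.764] 0.05684164107297872
```

View pics/s3.png

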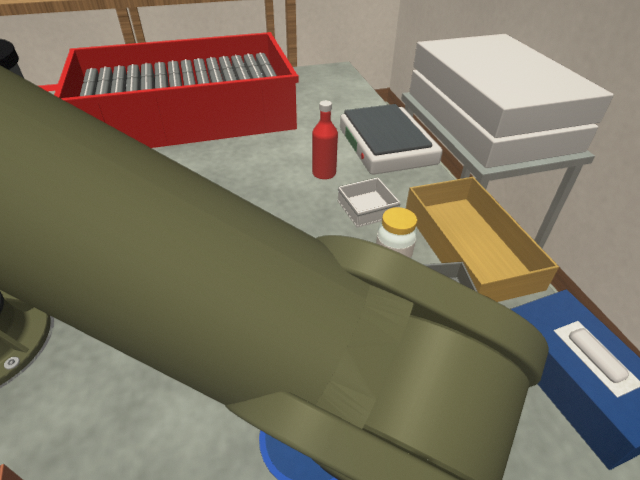

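The arm hides the mat in this view, so I lower the cup until it touches, release, retreat, and look from above.

```bash
python3 - <<'E'
from h import *
np.set_printoptions(precision=3,suppress=True)
th,s=60,-1
p,R=tool(upright(270),MAT+[0,0,.0485],th,cup_p(th),s)
manip.movel(p+[0,0,.008],R,max_speed=.1)
print(manip.movel(p-[0,0,.006],R,max_speed=.02,threshold=5))
o=manip.get_obs(); print(o["eef_pos"],p,o["wrist_force"])
manip.ungrasp()
manip.movel(o["eef_pos"]-.12*R[:,2],max_speed=.15)
manip.set_joints([59,5,-24,85,-10,80,41])
d=read_camera("top"); save(d,"t4"); print(manip.get_obs()["time_s"],manip.get_obs()["eef_pos"])
e=read_camera("side")
for c in(d,e):
  for q in("cup","cup_mouth","cup_floor","mat","spatula","spatula_butt"):
    for r in models.landmark_of(q,c)[:1]: print(q,round(r["p"],2),w(r["position"],c))
save(e,"s4")
import cv2
a=np.vstack([d["image"][200:400,240:640],e["image"][200:400+80,200:600]])
cv2.imwrite("pics/c4.png",a[:,:,::-1])
E
```

```text
True
[ 0.504 -0.299  0.049] [ 0.504 -0.299  0.047] [ 0.169 -1.673  5.09 ]
17.3083 [ 0.523 -0.323  0.341]
cup 0.7 [ 0.506 -0.309  0.045]
cup_mouth 0.9 [ 0.505 -0.307  0.1  ]
cup_floor 0.58 [ 0.504 -0.307  0.011]
mat 0.95 [ 0.502 -0.308 -0.003]
spatula 0.77 [0.592 0.009 0.006]
spatula_butt 0.73 [0.692 0.057 0.009]
cup 0.7 [ 0.508 -0.309  0.048]
cup_mouth 0.58 [ 0.506 -0.307  0.1  ]
cup_floor 0.7 [ 0.503 -0.313  0.008]
spatula 0.82 [0.588 0.011 0.01 ]
spatula_butt 0.9 [0.696 0.054 0.005]
```

View pics/c4.png

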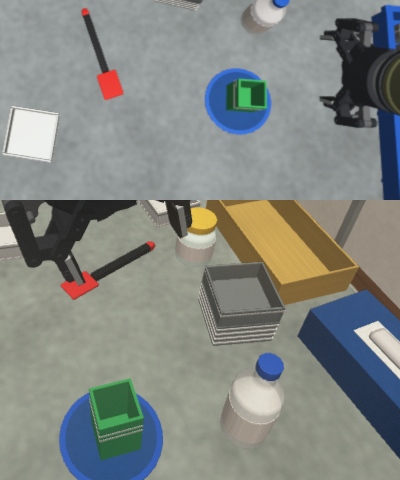

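The cup now stands mouth up near the mat's centre, at about (0.506,-0.308) (top crop pixel (250,95)), with its sides along the world axes. Next I check reachability for the spatula.

```bash
cat >> h.py <<'E'
SP=np.array([.590,.011,.008]); SAX=SP-np.array([.694,.056,.008]); C=np.array([.506,-.308,.007])
def sp_final(phi,lean,up,off=.009):
    """spatula origin: butt tip at `up` over the cup floor, shifted `off` to the body side"""
    R=upright(phi,lean); return R, C+off*R[:,2]*[1,1,0]+[0,0,up]+.11*R[:,0]
E
python3 - <<'E'
from h import *
np.set_printoptions(precision=0,suppress=True)
f=lambda T:manip.inverse_kinematics(*T)
for th in(33,38,43):
  for s in(1,-1):
    P=tool(frame(SAX,Z),SP,th,sp_p(th),s)
    print(th,s,f(P),f((P[0]+[0,0,.06],P[1])),f((P[0]+[0,0,.25],P[1])))
    for phi in(0,90,180,270):
      a=[f(tool(*sp_final(phi,12,u),th,sp_p(th),s)) for u in(.004,.12)]
      print("  ",phi,*a)
E
```

```text
33 1 [ 46.   8. -39. 131. -40.  18. -22.] [ 47.  -0. -39. 129. -38.  28. -28.] [ 51. -15. -36. 116. -36.  54. -37.]
   0 [ -9.  60.  61.  64. -18. 113. -42.] None
   90 [ 56.  22. -60. 113.  67.  77. -33.] [ 52.   8. -52. 107.  53.  77. -17.]
   180 None [  2. -16.  39. 123. -31.  40. 152.]
   270 [  16.   48.   50.   77.  -54.  114. -113.] [  29.   36.   28.   70.  -42.  115. -127.]
33 -1 [ 70.  14. -64. 131. -17.  15. 138.] [ 36.  -0. -28. 129. -39.  28. 152.] [ 41. -14. -28. 116. -32.  53. 140.]
   0 [ 32.  48. -23.  62.  27. 117. 102.] None
   90 [ 61.  26. -67. 113.  70.  81. 146.] None
   180 [ 67.  -1. -19. 128. -62.  37.   5.] [ 68. -10. -18. 121. -51.  48. -12.]
   270 [ 59.  40. -20.  75. -20.  98.  43.] [ 59.  35. -21.  69. -23. 107.  38.]
38 1 [ 48.   8. -38. 134. -66.  17.   5.] [ 47.  -1. -36. 132. -55.  26. -10.] [ 28. -16. -15. 120. -35.  48. -36.]
   0 [ 35.  45. -26.  65.  26. 113. -78.] None
   90 [ 52.  17. -52. 112.  58.  71. -26.] [ 49.   6. -46. 105.  46.  75. -11.]
   180 None [  2. -15.  38. 119. -24.  44. 145.]
   270 [   9.   50.   61.   79.  -57.  114. -11
[... 393 characters left out ...]
1 [ 77.  17. -66. 137. -81.  11.  28.] [ 47.  -1. -34. 136. -73.  26.   9.] None
   0 [ 37.  41. -26.  69.  24. 108. -78.] [-10.  47.  61.  64. -15. 114. -43.]
   90 [ 51.  14. -48. 110.  50.  67. -19.] [ 47.   5. -40. 103.  40.  73.  -5.]
   180 None [ 59.  -8. -15. 114. -33.  51. 149.]
   270 [   6.   46.   61.   82.  -53.  108. -112.] [   7.   40.   61.   74.  -50.  116. -118.]
43 -1 [  68.   13.  -57.  137.  -86.   15. -149.] None None
   0 [ 39.  42. -30.  69.  27. 109. 100.] [ 30.  36. -15.  62.  19. 117. 109.]
   90 None None
   180 [ 63.  -1. -20. 122. -39.  39. -21.] [ 64.  -8. -20. 114. -34.  52. -30.]
   270 [ 59.  34. -22.  80. -15.  91.  40.] [ 58.  30. -23.  72. -17. 102.  36.]
```

```bash
python3 - <<'E'
from h import *
np.set_printoptions(precision=3,suppress=True)
th,s=38,1
p,R=tool(frame(SAX,Z),SP,th,sp_p(th),s)
manip.movep(p+[0,0,.12],R)
manip.movel(p+[0,0,.04],R,max_speed=.15)
print(manip.movel(p,R,max_speed=.05,threshold=6))
o=manip.get_obs(); print(o["eef_pos"],p,o["joint_positions"])
manip.close(); o=manip.get_obs(); print(o["width"],o["grasp_force"])
manip.movel(p+[0,0,.15],max_speed=.12)
manip.movep(p+[0,0,.25],R) if manip.inverse_kinematics(p+[0,0,.25],R) is not None else None
o=manip.get_obs(); print(o["time_s"],o["width"],o["joint_positions"],o["eef_pos"])
e=read_camera("side"); save(e,"s5")
for q in("spatula","spatula_butt"):
    for r in models.landmark_of(q,e)[:1]: print(q,round(r["p"],2),R.T@(w(r["position"],e)-o["eef_pos"]))
Ro=frame(SAX,Z); print("expected",R.T@(Ro@-sp_p(th)),R.T@(Ro@(np.array([-.11,0,0])-sp_p(th))))
E
```

```text
False
[0.577 0.005 0.01 ] [0.576 0.005 0.01 ] [ 47.86    7.959 -38.45  134.364 -66.257  16.943   5.287]
-9.93718680093463e-05 0.0
23.7083 -7.4602976502806535e-06 [ 27.74  -15.85  -14.764 120.469 -35.045  47.682 -36.363] [0.576 0.006 0.26 ]
spatula 0.93 [-0.147 -0.001  0.206]
spatula_butt 0.67 [-0.056  0.001  0.283]
expected [0.011 0.    0.011] [0.097 0.    0.078]
```

View pics/s5.png

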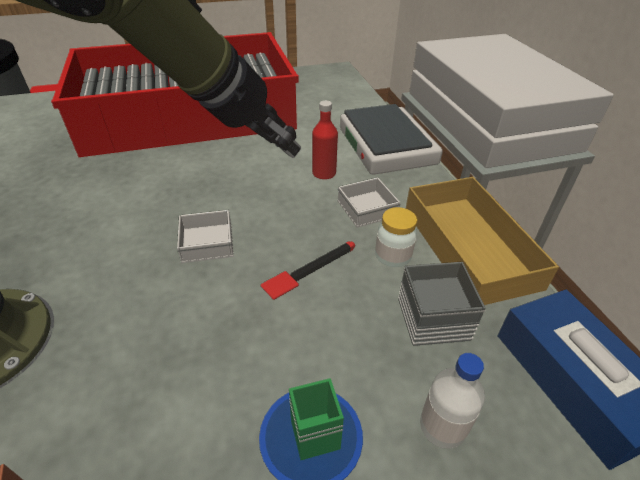

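The grasp missed: the fingers closed over the handle, and the spatula still lies at (310,265). I'll use a steeper tool and go down until the fingertips touch the bench. First a reachability check.

```bash
python3 - <<'E'
from h import *
np.set_printoptions(precision=0,suppress=True)
f=lambda T:manip.inverse_kinematics(*T)
d=read_camera("top");e=read_camera("side")
for c in(d,e):
  for q in("spatula","spatula_butt"):
    for r in models.landmark_of(q,c)[:1]: print(q,round(r["p"],2),(1000*w(r["position"],c)))
for th in(20,25,30):
  for s in(1,-1):
    P=tool(frame(SAX,Z),SP,th,sp_p(th,low=.0),s)
    print(th,s,f(P),f((P[0]+[0,0,.1],P[1])))
    for phi in(45,75,90,105,120,180,225,240,270,285):
      a=[f(tool(*sp_final(phi,14,u),th,sp_p(th,low=0),s)) for u in(.004,.11)]
      if a[0] is not None and a[1] is not None: print("  ",phi,*a)
E
```

```text
spatula 0.72 [592.  11.   6.]
spatula_butt 0.67 [692.  56.  10.]
spatula 0.95 [590.  12.  12.]
spatula_butt 0.96 [695.  52.   4.]
20 1 [ 27.  11. -25. 122.  -8.  31. -58.] [ 30.   2. -27. 117. -11.  44. -57.]
   45 [ 28.  42. -32.  83.  55. 109. -57.] [ 30.  37. -37.  79.  56. 117. -50.]
   75 [ 25.  27. -30. 105.  64.  88. -46.] [ 28.  20. -34. 101.  61.  93. -36.]
   90 [ 25.  19. -29. 116.  69.  76. -41.] [ 29.  10. -33. 112.  63.  79. -29.]
   105 [ 26.  10. -28. 126.  76.  61. -37.] [ 30.  -1. -30. 121.  65.  62. -20.]
   120 [ 31.   1. -27. 135.  86.  44. -33.] [ 32. -10. -26. 129.  66.  43.  -9.]
   225 [  53.   25.    5.  104.  -57.   79. -140.] [  54.   18.    5.  100.  -55.   85. -149.]
   240 [  55.   32.    1.   93.  -49.   88. -137.] [  55.   26.    1.   89.  -49.   95. -145.]
   270 [  54.   45.   -9.   72.  -31.  106. -132.] [  54.   40.  -10.   67.  -33.  113. -138.]
20 -1 [ 13.   9. -11. 122. -13.  31. 126.] [ 69.   6. -68. 116.  -4.  43. 118.]
   45 [ 37.  47. -47.  83.  62. 115. 119.] [ 30.  37. -36.  79.  56. 116. 130.]
   75 [ 51.  45. -68. 104.  82. 108. 129.] [
[... 2831 characters left out ...]
106. -128.] [  52.   40.  -17.   62.  -18.  115. -132.]
30 -1 [ 68.  16. -65. 129.  -2.  18. 123.] [-53. -11.  57. 128.  -9.  32. 125.]
   45 [ 46.  46. -57.  85.  62. 112. 119.] [ 46.  39. -57.  80.  59. 117. 127.]
   75 [ 56.  38. -68. 104.  72.  97. 135.] [ 57.  27. -67.  98.  64.  98. 146.]
   180 [ 27.  -2.  20. 130. -64.  35.   6.] [ 33. -10.  13. 123. -47.  42. -15.]
   225 [ 31.  22.  27. 105. -56.  78.  36.] [ 32.  15.  25.  99. -51.  84.  26.]
   240 [ 31.  29.  28.  95. -52.  89.  44.] [ 31.  23.  27.  90. -50.  96.  35.]
   270 [ 32.  40.  22.  77. -40. 105.  57.] [ 31.  35.  25.  72. -41. 114.  52.]
   285 [ 31.  44.  20.  69. -33. 111.  65.] [ 71.  51. -57.  61.   3. 114.  31.]
```

```bash
python3 - <<'E'
from h import *
np.set_printoptions(precision=4,suppress=True)
th,s=22,1
p,R=tool(frame(SAX,Z),SP,th,sp_p(th,low=0),s)
manip.ungrasp()
manip.movep(p+[0,0,.10],R)
manip.movel(p+[0,0,.012],R,max_speed=.15)
print(manip.movel(p-[0,0,.008],R,max_speed=.03,threshold=4))
o=manip.get_obs(); print("contact",o["eef_pos"],p,o["wrist_force"])
E=o["eef_pos"]; z=max(E[2]+.0005,.002); 
manip.movel([p[0],p[1],z],max_speed=.05)
manip.close(); o=manip.get_obs(); print(o["width"],o["grasp_force"],o["eef_pos"],o["wrist_force"],o["time_s"])
if o["width"]>.01:
    G=o["eef_pos"]
    manip.movel(G+[0,0,.15],max_speed=.12)
    o=manip.get_obs(); print(o["time_s"],o["width"],o["joint_positions"],o["eef_pos"])
save(read_camera("side"),"s6")
E
```

```text
False
contact [ 0.5763  0.0051 -0.0039] [0.5762 0.005  0.0041] [ 0.0953  0.2343 -0.1156]
-0.00017759630653240054 0.0 [0.5762 0.005  0.002 ] [-0.3625 -0.0669 -0.2361] 28.175
```

View pics/s6.png

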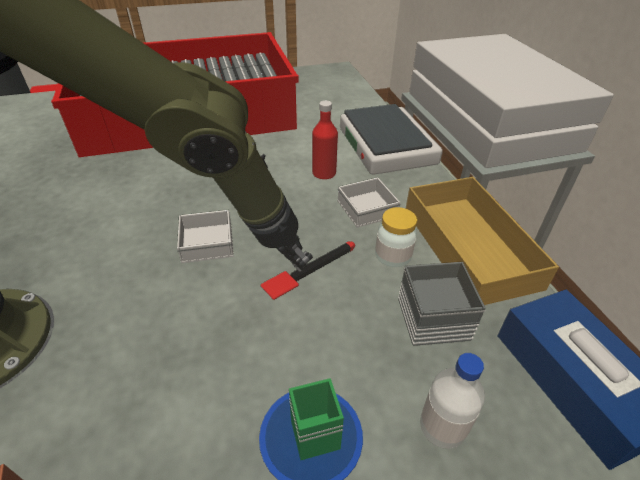

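The fingers are shut at about (303,260), right by the handle, but nothing is held, and they did not touch the bench. I check the measured handle axis against pixels and zoom in.

```bash
python3 - <<'E'
from h import *
np.set_printoptions(precision=1,suppress=True)
o=manip.get_obs(); T=o["eef_pos"]; t0=cv2.imread("pics/top0.png")[:,:,::-1]; s0=cv2.imread("pics/side0.png")[:,:,::-1]
out=[]
u=SAX/np.linalg.norm(SAX)
for c,im0,box in(("top",t0,(315,200,370,305)),("side",s0,(255,235,362,305))):
    d=read_camera(c); x0,y0,x1,y1=box
    for im,n in((im0,"before"),(d["image"],"now")):
        a=im[y0:y1,x0:x1].astype(int)
        m=((a[...,0]>130)&(a[...,1]<70)&(a[...,2]<70)).astype(np.uint8)
        k,l,st,ce=cv2.connectedComponentsWithStats(m)
        print(c,n,[(st[i,4],ce[i]+[x0,y0]) for i in range(1,k) if st[i,4]>8])
        if n=="before":
            blk=(a.max(2)<60); yy,xx=np.nonzero(blk); L=cv2.fitLine(np.c_[xx+x0,yy+y0].astype(np.float32),cv2.DIST_L2,0,.01,.01).ravel(); print("handle line",len(xx),L)
    print("exp blade",px(SP+.08*u,d),"butt",px(SP-.1*u,d),"centre",px(SP+[0,0,.004],d),"handle pt15",px(SP+.015*u,d),"TCP",px(T,d))
    b=px(T,d).astype(int); im=d["image"].copy()
    r=cv2.resize(im[b[1]-45:b[1]+45,b[0]-45:b[0]+45],(390,390),interpolation=cv2.INTER_CUBIC)
    cv2.circle(r,tuple(((px(T,d)-b+45)*390/90).astype(int).tolist()),3,(255,255,0),-1)
    for v in(-.1,0,.08): cv2.circle(r,tuple(((px(SP+v*u,d)-b+45)*390/90).astype(int).tolist()),3,(0,255,255),-1)
    out.append(r)
cv2.imwrite("pics/z7.png",np.hstack(out)[:,:,::-1]); print(o["width"],T*1000)
E
```

```text
top before [(np.int32(33), array([324.5, 211.7])), (np.int32(468), array([349.5, 284.3]))]
handle line 309 [  0.3   0.9 335.2 242.8]
top now [(np.int32(30), array([324.6, 211.8]))]
exp blade [351.6 285.5] butt [324.9 213.4] centre [339.5 252.5] handle pt15 [341.7 258.9] TCP [341.7 259.4]
side before [(np.int32(25), array([350.5, 243.6])), (np.int32(557), array([279. , 284.7]))]
handle line 563 [  0.9  -0.5 320.2 261.9]
side now [(np.int32(27), array([350.6, 243.8])), (np.int32(556), array([279.1, 284.7]))]
exp blade [278.7 285.7] butt [348.9 245.1] centre [311.6 265.3] handle pt15 [305.6 270.1] TCP [305.7 272.2]
0.00019474199326232478 [576.2   5.1   2. ]
```

View pics/z7.png

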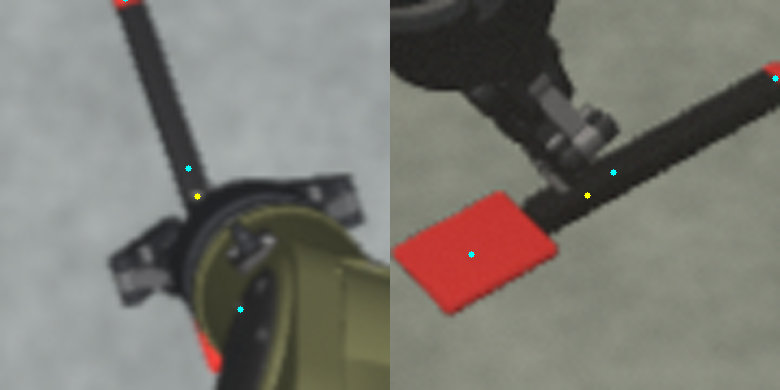

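The zoom shows the shut fingertips just above or in front of the handle, and the spatula has not moved. They therefore closed above it, so the real fingertips sit farther back than the TCP figure suggests. I measure that offset by touch.

```bash
python3 - <<'E'
from h import *
np.set_printoptions(precision=4,suppress=True)
o=manip.get_obs(); e=o["eef_pos"]; R=o["tcp_rot"]; print(e,R[:,2],o["time_s"],o["joint_positions"])
print(manip.movel(e+[0,0,-.02],max_speed=.03,threshold=4)); o=manip.get_obs(); print("shut contact",o["eef_pos"],o["wrist_force"],o["width"],o["time_s"])
E
```

```text
[0.5762 0.005  0.002 ] [ 0.3438  0.1488 -0.9272] 28.325 [ 28.1122  10.0653 -25.9941 123.5733 -11.2771  28.0392 -54.3074]
True
shut contact [ 0.5766  0.0049 -0.0082] [-3.1214 -0.3492  7.8528] 1.076220823780118e-05 28.7667
```

```bash
python3 - <<'E'
from h import *
np.set_printoptions(precision=4,suppress=True)
o=manip.get_obs(); e=o["eef_pos"]; R=o["tcp_rot"]; d=R[:,1]*np.sign(-R[1,1])
manip.movel(e+[0,0,.03],max_speed=.15)
b=e+.035*d; manip.movel(b+[0,0,.03],max_speed=.15)
manip.movel(b+[0,0,.008],max_speed=.15)
print(manip.movel(b-[0,0,.03],max_speed=.03,threshold=4)); o=manip.get_obs(); print("bench contact",o["eef_pos"],o["wrist_force"],o["time_s"])
c=read_camera("side"); im=c["image"]; J=px(e,c)
for k in(0,.01,.02,.03): print(k,px(np.array([.5762,.005,.002])-k*R[:,2],c))
manip.movel(o["eef_pos"]+[0,0,.05],max_speed=.15)
E
```

```text
True
bench contact [ 0.5904 -0.0272 -0.0242] [-2.6918  0.0617  6.9192] 30.6167
0 [305.6459 272.252 ]
0.01 [304.0931 269.8684]
0.02 [302.5108 267.4397]
0.03 [300.8984 264.9646]
```

Touch tells it: the shut fingertips meet the handle top with the TCP reading z = -8 mm and the bench at -24 mm. The difference is exactly the 16 mm handle height, so the reported TCP is about 24 mm too low. I correct for that, refine the handle axis from pixels, and grasp again.

```bash
cat >> h.py <<'E'
TH=22; ZT=-.0215
def axis():
    bl=[];bu=[]
    for n,c,b,u in(("top",read_camera("top"),(349.5,284.3),(324.5,211.7)),("side",read_camera("side"),(279.,284.7),(350.5,243.6))):
        bl.append(onplane(*b,.0115,c)); bu.append(onplane(*u,.012,c))
    return bl,bu
E
python3 - <<'E'
from h import *
np.set_printoptions(precision=4,suppress=True)
bl,bu=axis(); print(bl,bu)
B,U=np.mean(bl,0),np.mean(bu,0); print("len",np.linalg.norm(B-U),"(180 expected)")
ax=(B-U)*[1,1,0]; u=ax/np.linalg.norm(ax); mid=(B+U)/2; o=mid+.01*u; o[2]=.008
print("origin",o,np.degrees(np.arctan2(u[1],u[0])),np.degrees(np.arctan2(SAX[1],SAX[0])))
s=1
p,R=tool(frame(u,Z),o,TH,np.array([.005,0,ZT-.008]),s)
np.save("sp.npy",np.r_[o,u])
manip.ungrasp()
manip.movel(p+[0,0,.06],R,max_speed=.15)
print(manip.movel(p,R,max_speed=.06,threshold=5), manip.get_obs()["eef_pos"],p)
manip.close(); q=manip.get_obs(); print(q["width"],q["grasp_force"],q["wrist_force"],q["time_s"])
if q["width"]>.01:
    np.save("grip.npy",q["eef_pos"])
    manip.movel(p+[0,0,.15],max_speed=.12); q=manip.get_obs(); print(q["time_s"],q["width"],q["joint_positions"],q["eef_pos"])
    for c in("top","side"):
        d=read_camera(c); save(d,"h_"+c)
        for n in("spatula","spatula_butt"):
            for r in models.landmark_of(n,d)[:1]: print(n,round(r["p"],2),w(r["position"],d))
E
```

```text
[array([ 0.5185, -0.0158,  0.0115]), array([ 0.5172, -0.0215,  0.0115])] [array([0.6848, 0.0518, 0.012 ]), array([0.6849, 0.0502, 0.012 ])]
len 0.1809936961418374 (180 expected)
origin [0.5921 0.0123 0.008 ] -157.36188581249684 -156.60223608407392
False [ 0.5879  0.0104 -0.021 ] [ 0.5875  0.0104 -0.0215]
0.014217235621738517 59.440099596977234 [-1.9182  0.5521  3.5063] 34.2417
35.6417 0.014525699308279932 [ 28.6877   0.2992 -26.1301 116.2191 -13.047   44.291  -56.9677] [0.5868 0.0105 0.1274]
spatula 0.81 [0.5931 0.0109 0.1536]
spatula_butt 0.89 [0.6923 0.0541 0.1566]
spatula 0.78 [0.5897 0.009  0.1613]
spatula_butt 0.84 [0.6954 0.055  0.1562]
```

The spatula is held, level, about 149 mm up. I raise it, swing it over the cup, and check the butt's position before inserting.

```bash
python3 - <<'E'
from h import *
np.set_printoptions(precision=4,suppress=True)
P=np.array([.005,0,ZT-.008])
f=lambda u,phi=90:tool(*sp_final(phi,14,u),TH,P,1)
q=manip.get_obs()
if manip.inverse_kinematics(q["eef_pos"]+[0,0,.06],q["tcp_rot"]) is not None: manip.movel(q["eef_pos"]+[0,0,.06],max_speed=.15)
for u in(.18,.15,.11):
    a=manip.inverse_kinematics(*f(u)); print(u,a)
    if a is not None: break
manip.movep(*f(u))
q=manip.get_obs(); print(q["time_s"],q["width"],q["eef_pos"],f(u)[0])
Ro,o=sp_final(90,14,u); print("expect butt",o-.11*Ro[:,0],"origin",o)
for c in("top","side"):
    d=read_camera(c); save(d,"i_"+c)
    for n in("spatula","spatula_butt","cup_mouth","cup_floor"):
        for r in models.landmark_of(n,d)[:1]: print(c,n,round(r["p"],2),w(r["position"],d))
a=np.hstack([cv2.imread("pics/i_top.png")[130:430,300:640],cv2.imread("pics/i_side.png")[100:400+80,180:520][:300]])
cv2.imwrite("pics/i.png",np.vstack([a,np.hstack([cv2.imread("pics/i_side.png")[280:480,180:520],np.zeros((200,340,3),np.uint8)])]))
E
```

```text
0.18 [ 28.8319   5.4424 -28.4594 107.5547  58.7411  77.5495 -18.681 ]
37.7667 0.014096716998115266 [ 0.5057 -0.3552  0.2901] [ 0.506  -0.3557  0.2914]
expect butt [ 0.506  -0.2993  0.187 ] origin [ 0.506  -0.3259  0.2937]
top spatula 0.9 [ 0.504  -0.327   0.2896]
top cup_mouth 0.9 [ 0.5026 -0.3087  0.0988]
top cup_floor 0.91 [ 0.5055 -0.3096  0.0083]
side spatula 0.57 [ 0.503  -0.3256  0.2947]
side spatula_butt 0.63 [ 0.5059 -0.2998  0.1824]
side cup_mouth 0.91 [ 0.508  -0.3094  0.0996]
```

The butt is where it was predicted, (0.506,-0.300,0.182), over the cup's mouth. Next I insert with a force guard, release and withdraw.

```bash
python3 - <<'E'
from h import *
np.set_printoptions(precision=4,suppress=True)
P=np.array([.005,0,ZT-.008])
f=lambda u:tool(*sp_final(90,14,u,.0115),TH,P,1)
print(manip.movel(*f(.105),max_speed=.15))
t=manip.movel(*f(.004),max_speed=.07,threshold=4)
q=manip.get_obs(); print(t,q["eef_pos"],f(.004)[0],q["wrist_force"],q["time_s"])
E
```

```text
False
False [ 0.5063 -0.3534  0.116 ] [ 0.506  -0.3533  0.1154] [-0.4799 -0.679  -0.1518] 40.5083
```

```bash
python3 - <<'E'
from h import *
np.set_printoptions(precision=4,suppress=True)
manip.ungrasp(); q=manip.get_obs(); R=q["tcp_rot"]; print(R[:,2],q["wrist_force"])
manip.movel(q["eef_pos"]-.16*R[:,2],max_speed=.12)
manip.sleep(.5)
q=manip.get_obs(); print(q["time_s"],q["eef_pos"],q["wrist_force"])
ims=[]
for c,b in(("top",(130,280)),("side",(180,180))):
    d=read_camera(c); save(d,"f_"+c); ims.append(d["image"][b[0]:b[0]+300,b[1]:b[1]+360])
    for n in("spatula","spatula_butt","cup","cup_mouth","cup_floor","dish_a","stack","jar","sanitizer","sauce"):
        for r in models.landmark_of(n,d)[:1]: print(c,n,round(r["p"],2),w(r["position"],d))
cv2.imwrite("pics/f.png",np.hstack(ims)[:,:,::-1])
E
```

```text
[ 0.     -0.809  -0.5878] [-0.5106  0.5702  0.4158]
43.1833 [ 0.506  -0.2239  0.2095] [-0.1607  0.282   0.7919]
top spatula 0.74 [ 0.5037 -0.3311  0.1098]
top spatula_butt 0.95 [ 0.5038 -0.2866  0.0089]
top cup 0.91 [ 0.5046 -0.308   0.0473]
top cup_mouth 0.93 [ 0.5059 -0.3085  0.0976]
top cup_floor 0.63 [ 0.5053 -0.3111  0.0079]
top dish_a 0.81 [ 0.7669  0.1718 -0.0036]
top stack 0.94 [ 0.7701 -0.1688  0.002 ]
top jar 0.71 [ 0.7622  0.0144 -0.0018]
top sanitizer 0.7 [ 0.6904 -0.3466  0.0023]
top sauce 0.79 [0.7158 0.3396 0.0005]
side spatula 0.58 [ 0.5004 -0.3309  0.113 ]
side spatula_butt 0.97 [ 0.5056 -0.2925  0.0043]
side cup 0.97 [ 0.5073 -0.3101  0.0472]
side cup_floor 0.88 [ 0.5038 -0.3138  0.0061]
side dish_a 0.97 [0.7667 0.1689 0.0007]
side stack 0.78 [ 0.7693 -0.1668 -0.0012]
side jar 0.81 [ 0.7647  0.0053 -0.0041]
side sanitizer 0.83 [ 0.6873 -0.3522  0.0016]
side sauce 0.91 [ 0.7129  0.3314 -0.0031]
```

View pics/f.png

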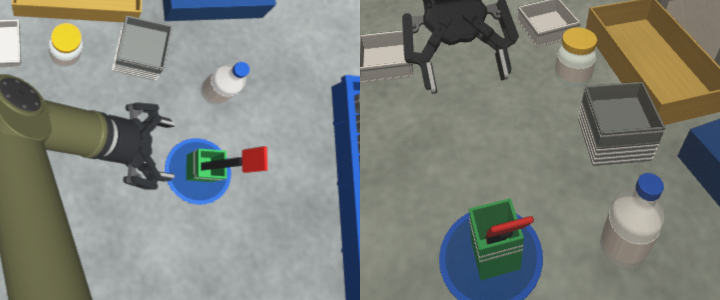

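The spatula stands in the upright cup on the mat, blade up (top crop (255,158)), and leans on the rim. The gripper is clear and the other things have not moved.

```bash
python3 -c "
from h import *
print(ticket.finish_job())"
```

```text
the job is handed in; nothing more can be done
None
```

The job is handed in at about 43 s: the cup stands mouth up on the mat with the spatula in it, handle down and blade up, leaning on the rim, after two missed spatula grasps, and nothing else on the bench appears to have moved.

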